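Clear the stone chips and hold the imager's stage out at the pointer

ROBOT

A 6-joint arm with a two-finger parallel gripper is mounted at the origin on the work surface. World frame = base frame: x ahead of the robot, y to its left, z up, the work surface at z = 0. Lengths are in mm, angles in rad, forces in N, time in s.
With the tool pointing down it reaches from about 275 to 825 mm from the base axis. Payload 5.2 kg.
Tool frame: the origin (TCP) lies at the very end of the fingers, on their centre line; the grasp point (between the pads) lies 19 mm behind it; z points along the fingers, y is the line along which they close (so a half turn about z gives the same grasp; the last joint's range is limited). The gripper opens to 93 mm and grips with 3 to 60 N. Pads are 15 mm wide; open, the fingers measure 128 mm over their backs; the gripper's body (75 mm by 188 mm) begins 65 mm behind the grasp point.
Start: joints at [1.12, 0.259, 1.535, -0, 1.348, -0.203], TCP at [134.877, 533.21, 218.653] pointing down, gripper open.
Joint ranges: [-3.14, 3.14], [-0.91, 2.08], [0.19, 2.58], [-1.22, 4.36], [0.22, 2.71], [-3.12, 3.12]. Speed limits (rad/s): [2.57, 2.57, 3.14, 3.14, 3.14, 3.14].

INTERFACE

Orientations are given as [roll, pitch, yaw] about the fixed x, y, z axes, in that order (R = Rz(yaw) Ry(pitch) Rx(roll)).
In Python, from bench import robot, get_image gives the robot as it stands (robot), with the cameras as plain functions. Calls block until the motion is done:
- robot.move_ptp(position, orientation): joint-space move of the TCP to a pose.
- robot.move_linear(position, ori=None, speed=150, f_stop=None): straight line of the TCP; ori=None keeps the orientation; speed is the mean speed in mm/s. With f_stop (N) it stops when the force on the tool has changed by that much, and returns True; else False.
- robot.move_j(angles): joint-space move.
- robot.move_gripper(opening): opening from 0.0 (shut) to 1.0 (fully open); the grip force is fixed at half the most; returns when the fingers have stopped.
- robot.sleep(seconds).
- robot.inverse_kinematics(position, orientation): joint angles nearest the present ones, or None.
- get_image(name): name is "scene" or "top" or "wrist"; returns a dict with "img" (384x512x3 uint8, blue, green, red), "fovy" (degrees; the focal length in pixels is half the picture's height over the tangent of half this angle, whatever the lens; pixels are square), "cx", "cy" (the principal point, pixels), "k1" (the pictures are not rectified: a ray, as slopes to the right and down, at radius r is drawn at 1 + k1 r^2 times it, then the intrinsics apply), "eye" and "orientation" of the camera in the world. Camera axes: x right, y down, z forward; pixel columns grow to the right and rows downward; lengths in mm; the calibration is good to about 2 mm. A picture is of the moment at which its call begins. There is no depth.
A pose or a line that the arm cannot do raises robot.MotionError and nothing moves.
- robot.hand_in(): hands the job in; it is judged then, once.
Readings, each from a call of its own:
- robot.current_t(): time.
- robot.current_qpos(): joint angles.
- robot.current_joint_vel(): joint speeds.
- robot.current_joint_efforts(): joint torques, N m.
- robot.current_tcp_pos(): TCP position.
- robot.current_eef_rot(): TCP orientation.
- robot.current_contact_force(): force on the tool from outside, world axes, zero at the start.
- robot.current_ft_torque(): the same for the moment, N m.
- robot.current_gripper_width(): opening from 0.0 (shut) to 1.0 (fully open).
- robot.current_finger_force(): force on a finger pad.
Only numpy, scipy, OpenCV 4.12 (cv2) and the standard library are available. Lean on these libraries where they do the work, as an engineer would, in place of code of your own. Each camera call takes 0.05 s, during which the arm holds its last target. There are 200 camera calls.

TASK

Stone chips lie on the deck of the low sample imager: take the scraper block and sweep all four sideways into the catch tray beside the deck, touching the chips only with the scraper. Then put the scraper down on the bench, clear of the imager, take the upright block of the spring-return stage and pull it out until the stage's front face is level with the pointer clipped on the rail. Finish while still holding it there with the gripper against its spring, because a colleague will load the sample; leave everything else on the bench as it is.

Things in the scene. Friction and masses are not known exactly. Their poses are not given: they have to be found in the camera images.
- imager: Low flatbed sample imager, fixed, 325 x 325 x 55 mm. Origin: at bench height below the middle of the stage's front face as it stands at home. x points away from the robot to its white housing, y left, z up; turned by up to 0.22 rad. In this frame (mm) the housing: x 75 to 200, y -115 to 115, top z 55.
- deck (a point): Middle of the bare deck area where the chips lie (imager frame x -57.5, y 0, z 20 mm: the deck's top). Deck y -102 to 102; bounded at its front by a lip (x -125 to -115, top z 28), behind by the stage's front bar (x 0), at its left by a rail (y 102 to 115, top z 34); open at the right into the catch tray.
- tray (a point): Middle of the floor of the grey catch tray along the deck's right (-y) edge: imager frame x -45, y -152, z 4 mm. Inside 156 mm along x by 100 mm along y (y -202 to -102); outer and end walls 4 mm thick, top z 42; on the deck's side open above the deck's edge (z 20).
- stage (a joint): Spring-return stage, m: 0 home, grows as it is pulled to the imager's -x, stop at 0.090. Springs home if let go; pull needed about 3 N at 0, 7 N at 0.055. At home, imager frame, mm: steel front bar x 0 to 8, y -93 to 93, z 21 to 39; flat plate behind it, top z 28; dark upright pull block x 0 to 16, y -25 to 25, up to z 78, 59 free behind it to the housing.
- stage_face (a point): Middle of the stage's front face (imager frame 0, 0, 30 mm at home); moves with the stage. Axes as the imager's.
- stage_handle (a point): Middle of the top of the upright pull block (16 mm along x, 50 mm along y; it stands 39 mm above the front bar); 8 mm behind the front face, 78 mm above the bench; moves with the stage.
- pointer: Small dark clip on the imager's left rail with a 4 mm wide blade pointing across the rail at the deck; fixed; 24 x 24 mm, 4 mm above the rail. Origin: on the rail's top, in the middle of the blade's width; its x in the imager frame is where the stage's front face must stand (45 to 70 mm out from home). Axes as the imager's.
- scraper: Loose scraper block, 0.1 to 0.2 kg, standing on the bench left of the imager. Origin: centre of its underside. Foot 90 mm along its x, 26 mm along its y, 21 mm high; on it an upright white grip 50 mm along x, 22 mm along y, from 21 to 78 mm high. Sweeps broadside, along its y.
- chip0: Dark angular stone chip about 26 x 20 x 13 mm, 16 g, lying loose on the deck between the front lip and the stage. Origin: centre of its underside as it lies at first.
- chip1: Dark angular stone chip about 23 x 18 x 14 mm, 16 g, lying loose on the deck between the front lip and the stage. Origin: centre of its underside as it lies at first.
- chip2: Dark angular stone chip about 28 x 18 x 12 mm, 16 g, lying loose on the deck between the front lip and the stage. Origin: centre of its underside as it lies at first.
- chip3: Dark angular stone chip about 22 x 20 x 15 mm, 16 g, lying loose on the deck between the front lip and the stage. Origin: centre of its underside as it lies at first.
- dish: Bystander: round glass dish 56 mm across, 14 mm high, on the imager's housing. Origin: underside.
- jar: Bystander: amber jar with white cap, 54 mm across, 75 mm high, on the bench on the left. Origin: underside.
- brush: Bystander: wooden brush 170 mm long lying on the bench right of the imager.
- cup: Bystander: white cup 64 mm across, 60 mm high, on the right. Origin: underside.
- flask: Bystander: clear bottle with a blue cap, 52 mm across, 120 mm high, on the right. Origin: underside.

How it is judged (in metres and radians):
On the way, in this order (a step that is already met when the one before it is completed fails the run):
1. all four chips lie in the catch tray, the stage still home (x of chip0 in the frame of imager between -0.125 and 0.035 m and y of chip0 in the frame of imager between -0.204 and -0.104 m and z of each of chip0, chip1, chip2, chip3 in the frame of imager below 0.032 m and x of chip1 in the frame of imager between -0.125 and 0.035 m and y of chip1 in the frame of imager between -0.204 and -0.104 m and x of chip2 in the frame of imager between -0.125 and 0.035 m and y of chip2 in the frame of imager between -0.204 and -0.104 m and x of chip3 in the frame of imager between -0.125 and 0.035 m and y of chip3 in the frame of imager between -0.204 and -0.104 m and value of joint stage below 0.012 m), for 0.2 s.
2. the scraper is put down on the bench and let go (height (world z) of scraper below 0.015 m and contact force between scraper and imager below 0.1 N and contact force between the fingers and scraper below 0.1 N), for 0.2 s.
At the end, for the whole second after the job is handed in: All four chips lie in the catch tray, the scraper rests on the bench off the imager and let go, and the stage's front face is within 6 mm of the pointer, at rest, with the gripper's fingers holding it there (more than 2 N) (all of step 2 and x of chip0 in the frame of imager between -0.125 and 0.035 m and y of chip0 in the frame of imager between -0.204 and -0.104 m and z of each of chip0, chip1, chip2, chip3 in the frame of imager below 0.032 m and x of chip1 in the frame of imager between -0.125 and 0.035 m and y of chip1 in the frame of imager between -0.204 and -0.104 m and x of chip2 in the frame of imager between -0.125 and 0.035 m and y of chip2 in the frame of imager between -0.204 and -0.104 m and x of chip3 in the frame of imager between -0.125 and 0.035 m and y of chip3 in the frame of imager between -0.204 and -0.104 m and linear speed of scraper below 0.02 m/s and x of stage_face in the frame of pointer between -0.006 and 0.006 m and velocity of joint stage between -0.01 and 0.01 m/s and contact force between the fingers and stage above 2 N); the arm keeps its last pose, push and grip.
It fails at once if a chip is pushed with the gripper or arm instead of the scraper (contact force between any of the fingers, the arm and chip0 above 0.5 N or contact force between any of the fingers, the arm and chip1 above 0.5 N or contact force between any of the fingers, the arm and chip2 above 0.5 N or contact force between any of the fingers, the arm and chip3 above 0.5 N).
It fails at once if another thing on the bench is moved by more than 30 mm (distance of any of dish, jar, brush, cup, flask from where it was at the start of the episode above 0.03 m).
It also fails if it takes over 54 s, if anything falls off the work surface, if the arm or the gripper's body presses on something with over 40 N, if the wrist force passes 120 N, or if a joint passes its speed limit or range.

## Working session

There is one attempt and no reset: what is moved stays moved. The work goes in short steps, each a Python script; the robot and the scene stay as the last script left them, time stands still between calls to the robot, and variables do not carry over. Pictures are saved under pics/ and viewed, at most 10 in all, crops included, and the job is handed in when it is done.

```bash
mkdir -p pics; ls; python3 - <<'E'
from bench import robot, get_image
import cv2
for n in("top","scene","wrist"):
    d=get_image(n); cv2.imwrite(f"pics/{n}0.png",d["img"]); print(n,{k:v for k,v in d.items() if k!="img"})
print(robot.current_t(),robot.current_eef_rot())
E
```

```text
bench.py
pics
top {'fovy': 42.52467022495, 'cx': 252.22937197771537, 'cy': 188.44645385274586, 'k1': -0.20620468545769471, 'eye': array([ 313.5834303 ,  -32.80141648, 1221.93939863]), 'orientation': array([-2.91294482,  0.00578211, -1.61743802])}
scene {'fovy': 52.63873655019455, 'cx': 256.08963991352886, 'cy': 190.1491520171356, 'k1': -0.043673161838057924, 'eye': array([1196.48889801,  251.97908215,  712.61615557]), 'orientation': array([-2.30689121,  0.01051372,  1.97358232])}
wrist {'fovy': 71.0021776919443, 'cx': 252.99000734058887, 'cy': 190.42588280555393, 'k1': -0.0461222782722109, 'eye': array([ 61.87822991, 552.33832482, 383.41058486]), 'orientation': array([2.86922328e+00, 1.15759781e-03, 1.32175965e+00])}
0.15 [-3.14017470e+00 -2.84932168e-04  2.89376611e+00]
```

View pics/top0.png

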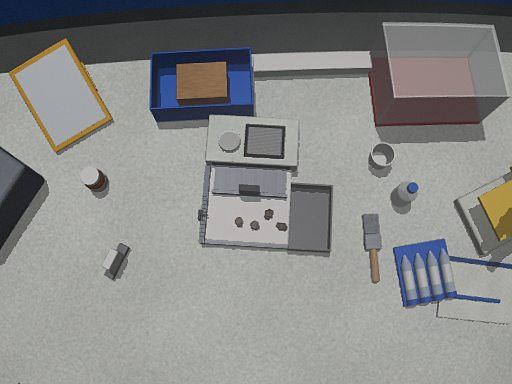

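View pics/scene0.png

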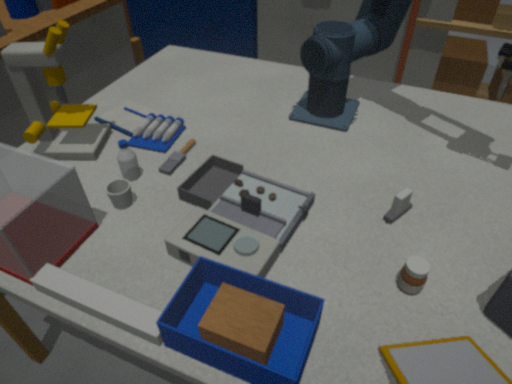

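Top view: the imager spans about cols 200–332 and rows 115–252 (housing at the top, tray on the right). The chips are at (239,222), (255,226), (269,214) and (282,227), the handle at (249,190), the pointer at (203,215) and the scraper at (117,260), with the jar at (94,179).

```bash
cat > h.py <<'E'
import numpy as np, cv2, pickle
from scipy.spatial.transform import Rotation as Ro
from bench import robot, get_image
def cam(d):
    f=192/np.tan(np.radians(d["fovy"])/2)
    return np.array([[f,0,d["cx"]],[0,f,d["cy"]],[0,0,1]]),np.array([d["k1"],0,0,0,0.]),Ro.from_euler("xyz",d["orientation"]).as_matrix(),np.array(d["eye"])
def ray(d,uv):
    K,D,R,e=cam(d); n=cv2.undistortPoints(np.array(uv,float).reshape(-1,1,2),K,D).reshape(-1,2)
    return e,np.c_[n,np.ones(len(n))]@R.T
def plane(d,uv,z):
    e,r=ray(d,uv); return e+r*((z-e[2])/r[:,2])[:,None]
def proj(d,P):
    K,D,R,e=cam(d); return cv2.projectPoints((np.atleast_2d(P).astype(float)-e)@R,np.zeros(3),np.zeros(3),K,D)[0].reshape(-1,2)
def tri(d1,u1,d2,u2):
    out=[]
    for (e1,a),(e2,b) in zip(zip([d1["eye"]]*len(u1),ray(d1,u1)[1]),zip([d2["eye"]]*len(u2),ray(d2,u2)[1])):
        s=np.linalg.lstsq(np.c_[a,-b],np.array(e2)-e1,rcond=None)[0]
        p,q=e1+a*s[0],e2+b*s[1]; out.append(np.r_[(p+q)/2,np.linalg.norm(p-q)])
    return np.array(out)
def snap(n,name):
    d=get_image(n); cv2.imwrite(f"pics/{name}.png",d["img"]); pickle.dump(d,open(f"pics/{name}.pkl","wb")); return d
def load(name): return pickle.load(open(f"pics/{name}.pkl","rb"))
E
python3 - <<'E'
from h import *
np.set_printoptions(precision=1,suppress=True)
t=snap("top","top1"); snap("scene","scene1"); w=get_image("wrist")
print(plane(t,[(208,116),(299,118),(297,165),(206,163)],55))
print(plane(t,[(239,222),(255,226),(269,214),(282,227)],28))
print("handle",plane(t,[(249,187)],78),"ptr",plane(t,[(203,215)],38),"scr",plane(t,[(111,257)],78),plane(t,[(117,260)],20))
T=robot.current_tcp_pos();R=Ro.from_euler("xyz",robot.current_eef_rot()).as_matrix()
print("cam in tool",R.T@(w["eye"]-T)); print(R.T@cam(w)[2])
E
```

```text
[[ 778.7   64.3   55. ]
 [ 762.  -165.3   55. ]
 [ 639.  -151.5   55. ]
 [ 655.    72.1   55. ]]
[[ 508.7   -2.6   28. ]
 [ 497.   -41.2   28. ]
 [ 525.1  -77.    28. ]
 [ 491.3 -107.    28. ]]
handle [[583.7 -31.1  78. ]] ptr [[528.4  84.3  38. ]] scr [[429.9 302.   78. ]] [[427.9 303.6  20. ]]
cam in tool [  75.4    0.8 -165.4]
[[-0.  -1.  -0.3]
 [ 1.  -0.  -0. ]
 [-0.  -0.3  1. ]]
```

```bash
python3 - <<'E'
from h import *
pi=np.pi
for i,p in enumerate([(450,-250,290),(480,70,290),(440,190,290)]):
    robot.move_ptp(p,[pi,0,pi-0.07]); snap("wrist",f"w{i}")
print(robot.current_t(),robot.current_qpos())
cv2.imwrite("pics/ws.png",cv2.resize(np.vstack([load("w0")["img"],load("w1")["img"]]),(450,675))[:600])
E
```

```text
5.225 [ 1.72693104e-01  8.88949617e-02  1.56937299e+00 -6.79468843e-04
  1.48318974e+00 -1.32718050e+00]
```

View pics/w1.png

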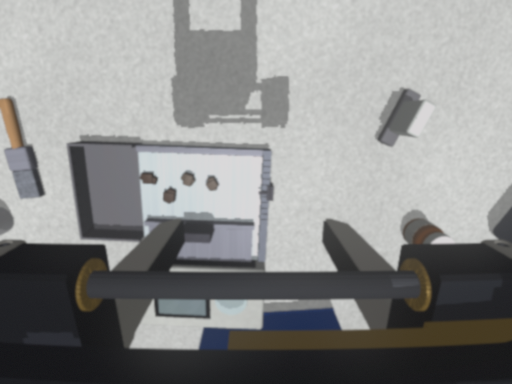

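View pics/w2.png

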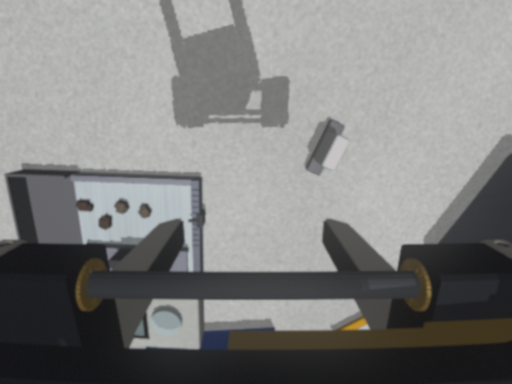

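View pics/w0.png

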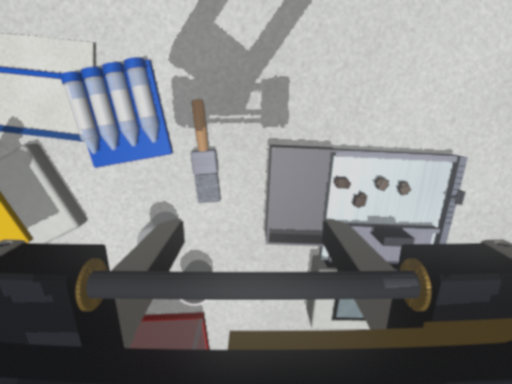

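In w1 the scraper's white grip is at about (420,117), its foot runs (380–418, 90–145), and the pointer is at (267,189). In w2 the grip is at (335,152) and the pointer at (200,215). w0 shows the deck and the pointer at (460,197). Next I'll enlarge the relevant parts in one montage.

```bash
python3 - <<'E'
from h import *
def crop(n,c,r,w=80,h=60,k=5):
    x,y=c-w//2,r-h//2
    im=cv2.resize(load(n)["img"][y:y+h,x:x+w],None,fx=k,fy=k,interpolation=cv2.INTER_CUBIC)
    for i in range(0,w,10): cv2.putText(im,str(x+i),(i*k,8),0,.3,(0,0,255)); cv2.line(im,(i*k,8),(i*k,14),(0,0,255))
    for j in range(0,h,10): cv2.putText(im,str(y+j),(0,j*k+4),0,.3,(0,0,255)); cv2.line(im,(18,j*k),(24,j*k),(0,0,255))
    return im
m=np.vstack([np.hstack([crop("w1",405,118),crop("w2",330,148)]),np.hstack([crop("w1",245,205),crop("w0",430,215)])])
cv2.imwrite("pics/m1.png",m)
E
```

```text
(no output)
```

View pics/m1.png

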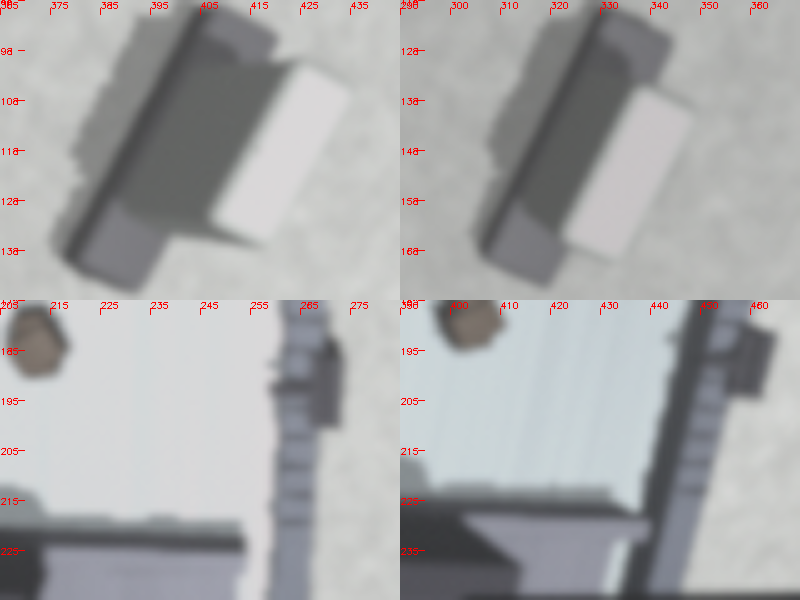

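The top row shows the grip's top corners. The bottom row shows the pointer blade crossing the rail at about (263,192.4) in w1 and (452.4,196.2) in w0, and the left end of the stage bar's front top edge at about (254,224) in w1 and (437.6,228.4) in w0.

```bash
python3 - <<'E'
from h import *
np.set_printoptions(precision=1,suppress=True)
w0,w1,w2,t=[load(n) for n in("w0","w1","w2","top1")]
g1=[(424.6,100.4),(435,107),(417.4,137.2),(406.6,130.4)];g2=[(339,135),(348.8,140),(333.4,170),(322.4,164.6)]
G=tri(w1,g1,w2,g2); print("grip",G,"\n c",G.mean(0)); P1=plane(w1,g1,78);P2=plane(w2,g2,78)
for P in(P1,P2):
    l=(P[2]-P[1]+P[3]-P[0])/2; print("z78 c",P.mean(0),"len",np.linalg.norm(l),"wid",np.linalg.norm(P[1]-P[0]),"ang",np.arctan2(l[1],l[0]))
print("pointer",tri(w1,[(263,192.4)],w0,[(452.4,196.2)]),plane(w1,[(263,192.4)],38),plane(w0,[(452.4,196.2)],38))
print("bar end",tri(w1,[(254,224.2)],w0,[(437.6,228.4)]),plane(w1,[(254,224.2)],39),plane(w0,[(437.6,228.4)],39))
y=-0.072;R=np.array([[np.cos(y),-np.sin(y),0],[np.sin(y),np.cos(y),0],[0,0,1]])
o=np.array([572.2,-34.3,0])
Hn=lambda p:o+R@np.array(p,float)
pts=dict(lipL=(-125,115,28),lipR=(-125,-102,28),barL=(0,93,39),barR=(0,-93,39),trR=(-125,-206,42),hnd=(0,25,78),hndR=(0,-25,78),deckL=(-115,102,20))
for n,d in(("w0",w0),("w1",w1)):
    im=cv2.resize(d["img"],None,fx=2,fy=2)
    for k,p in pts.items():
        u=proj(d,Hn(p))[0]*2; cv2.circle(im,(int(u[0]+1),int(u[1]+1)),2,(0,0,255),-1)
    x0=100 if n=="w1" else 480
    c=im[240:540,x0:x0+500]; cv2.imwrite(f"pics/ov_{n}.png",c)
cv2.imwrite("pics/ov.png",np.vstack([cv2.imread("pics/ov_w0.png"),cv2.imread("pics/ov_w1.png")]))
E
```

```text
grip [[400.2 315.3  70.2   0.1]
 [408.9 328.8  73.1   2.1]
 [449.9 306.8  73.3   0.6]
 [440.1 290.5  73.6   0.9]] 
 c [424.8 310.4  72.5   0.9]
z78 c [424.8 307.1  78. ] len 45.23530680248882 wid 18.23692748160407 ang -0.512669764918184
z78 c [423.8 308.6  78. ] len 46.34829086735629 wid 15.864380445537952 ang -0.5025587287766948
pointer [[527.2  83.2  33.4   0.7]] [[526.2  83.1  38. ]] [[525.2  79.5  38. ]]
bar end [[583.4  64.5  32.8   1.7]] [[579.9  64.7  39. ]] [[581.3  60.1  39. ]]
```

View pics/ov.png

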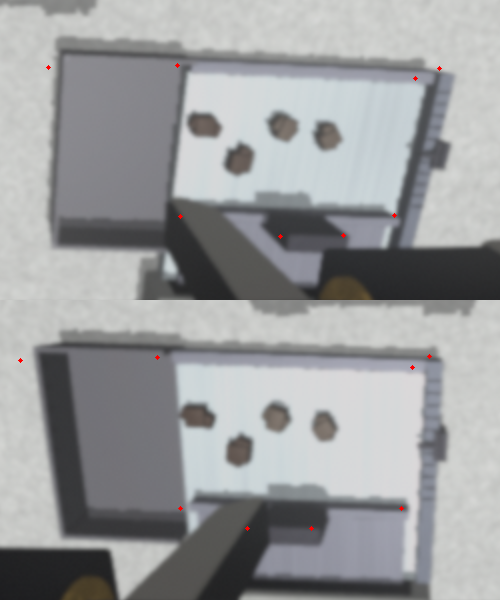

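The overlay shows my rough yaw is off by a few hundredths of a radian: the tray corner falls about 7 px away, while the handle fits. I'll refine the imager pose with line fits on edges at known heights.

```bash
python3 - <<'E'
from h import *
np.set_printoptions(precision=2,suppress=True)
def edge(n,cols,r0,r1,sgn,z):
    d=load(n); g=cv2.GaussianBlur(cv2.cvtColor(d["img"],6).astype(float),(0,0),.8); uv=[]
    for c in cols:
        p=sgn*np.gradient(g[:,c])[r0:r1]; i=p.argmax(); q=p[max(i-1,0):i+2]
        off=0 if len(q)<3 else .5*(q[0]-q[2])/(q[0]-2*q[1]+q[2]+1e-9); uv.append((c,r0+i+off))
    P=plane(d,uv,z)[:,:2]
    for _ in range(3):
        vx,vy,x0,y0=cv2.fitLine(P.astype(np.float32),cv2.DIST_HUBER,0,.01,.01).ravel()
        r=abs((P-[x0,y0])@[-vy,vx]); P=P[r<max(2,2*np.median(r))]
    s=np.sign(vy); print(n,"z",z,"yaw",np.arctan2(-s*vx,s*vy).round(3),"pt",x0.round(1),y0.round(1),"n",len(P),"res",r.mean().round(2),"row",np.median([u[1] for u in uv]).round(1))
# bar: front top edge dark->light (rows down)
edge("w1",range(236,252),219,230,1,39); edge("w0",range(412,434),220,233,1,39)
# bar foot: deck light/shadow -> dark
edge("w1",range(236,252),214,226,-1,21)
# lip inner edge top z28 : grey->white at rows
edge("w1",range(145,260),148,158,1,20); edge("w0",range(340,445),148,165,1,20); edge("w2",range(85,185),175,188,1,20)
# handle top front edge
edge("w0",range(385,409),232,242,1,78); edge("w1",range(235,262),215,236,1,78)
# housing in top view: front-left-part edges
edge("top1",range(214,292),110,122,1,55)
d=load("w1")["img"]; print(cv2.cvtColor(d,6)[140:160,200],cv2.cvtColor(d,6)[210:250,240])
E
```

```text
w1 z 39 yaw -0.093 pt 580.4 48.3 n 16 res 0.05 row 225.1
w0 z 39 yaw -0.102 pt 579.3 34.8 n 22 res 0.1 row 228.4
w1 z 21 yaw -0.179 pt 576.1 46.0 n 16 res 0.53 row 219.2
w1 z 20 yaw -0.041 pt 453.8 -33.0 n 59 res 0.83 row 149.6
w0 z 20 yaw -0.041 pt 454.8 -24.1 n 77 res 1.65 row 157.2
w2 z 20 yaw -0.111 pt 449.3 -17.4 n 100 res 0.15 row 177.4
w0 z 78 yaw -0.121 pt 572.1 -30.1 n 24 res 0.12 row 237.2
w1 z 78 yaw -0.106 pt 564.1 52.8 n 21 res 0.18 row 225.1
top1 z 55 yaw -0.125 pt 770.9 -49.5 n 78 res 0.52 row 116.3
[200 187 161 144 136 122 104 113 142 156 159 162 166 179 202 214 216 216
 216 216] [216 215 215 215 215 215 214 206 182 156 137 115  93  84  94 121 147 156
 155 155 158 159 160 160 159 159 159 159 159 159 158 158 158 157 157 157
 156 156 155 156]
```

Consistent picture: imager origin ≈ (572,-31), yaw ≈ -0.11. The pointer is at imager x ≈ -58, y ≈ 108 (on the rail, within 45–70), and the scraper centre is at (424.5,309) with its axis at -0.51. Now the grasp.

```bash
cat >> h.py <<'E'
pi=np.pi; O=np.array([572.,-31,0]); YAW=-0.11
def im(x,y,z): return O+Ro.from_euler("z",YAW).apply([x,y,z])
def loc(p): return Ro.from_euler("z",-YAW).apply(np.asarray(p)[...,:3]-O)
SC=[424.5,309]; ZG=34
E
python3 - <<'E'
from h import *
np.set_printoptions(precision=2,suppress=True)
o=[pi,0,pi-.51]
robot.move_ptp([*SC,140],o); 
print(robot.move_linear([*SC,ZG],speed=120,f_stop=10))
robot.move_gripper(0.0); print("w",robot.current_gripper_width()*93,robot.current_finger_force(),robot.current_tcp_pos())
robot.move_linear([*SC,125],speed=150)
robot.move_ptp(im(-58,72,125),[pi,0,pi+YAW]); d=snap("wrist","w3"); snap("scene","s3")
print("w",robot.current_gripper_width()*93,robot.current_contact_force(),robot.current_t(),robot.current_tcp_pos())
E
```

```text
False
w 21.751004422119195 29.913577437400818 [424.4  308.93  33.94]
w 21.422473337576772 [-0.11  0.79 -1.48] 10.0917 [521.8   48.24 124.69]
```

View pics/w3.png

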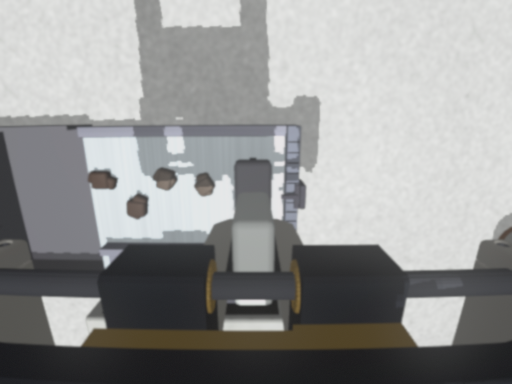

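The scraper is held square to the imager, with its foot's near end at about (252,162). The chips are at (100,180), (165,178), (204,184) and (138,207), all to its right on the deck. I'll check the foot offset and then sweep.

```bash
python3 - <<'E'
from h import *
np.set_printoptions(precision=1,suppress=True)
d=load("w3"); 
print("foot end",loc(plane(d,[(236,161),(270,161)],ZG and 112)))
print("chips",loc(plane(d,[(100,180),(165,178),(204,184),(138,207)],27)))
e=loc(plane(d,[(252,161)],112))[0]; off=e[0]-(-58)+45; print("scraper x offset from tcp",off)
if abs(off)<8:
    X=-59-off
    robot.move_linear(im(X,72,ZG+32),speed=120)
    print(robot.move_linear(im(X,72,ZG+21.2),speed=40,f_stop=8),robot.current_tcp_pos(),robot.current_contact_force())
    print(robot.move_linear(im(X,-130,ZG+21.2),speed=70,f_stop=25),loc(robot.current_tcp_pos()),robot.current_contact_force())
    robot.sleep(.3); snap("top","top4"); snap("scene","s4")
    robot.move_linear(im(X,-130,ZG+95),speed=150); robot.move_ptp(im(X,60,ZG+110),[pi,0,pi+YAW]); snap("wrist","w4")
    print(robot.current_t())
E
```

```text
foot end [[-104.6   62.3  112. ]
 [-104.6   85.   112. ]]
chips [[-71.9 -82.1  27. ]
 [-73.8 -14.8  27. ]
 [-67.4  24.3  27. ]
 [-43.  -46.   27. ]]
scraper x offset from tcp -1.5860939041443487
False [522.7  46.8  55.1] [-0.2  0.7 -1.2]
True [ -59.  -119.9   54.4] [1.3 5.6 0.1]
15.675
```

View pics/w4.png

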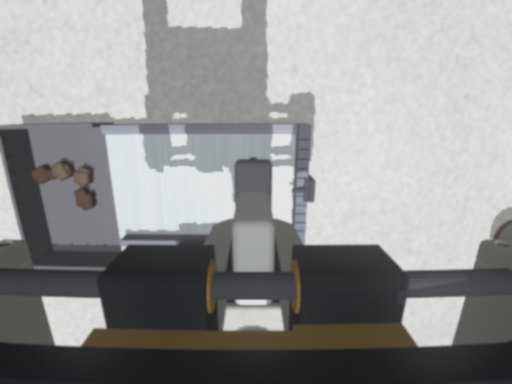

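All four chips are in the tray: (41,174), (61,170), (82,176) and (85,199). The deck is empty and the stage is home. Next, put the scraper back where it stood and grip the pull block.

```bash
python3 - <<'E'
from h import *
np.set_printoptions(precision=1,suppress=True)
print("chips",loc(plane(load("w4"),[(41,174),(61,170),(82,176),(85,199)],10)))
robot.move_ptp([*SC,130],[pi,0,pi-.51])
robot.move_linear([*SC,ZG+12],speed=150)
print(robot.move_linear([*SC,ZG],speed=40,f_stop=5),robot.current_tcp_pos(),robot.current_contact_force())
robot.move_gripper(.45); robot.sleep(.3)
robot.move_linear([*SC,140],speed=150); print("w",robot.current_gripper_width()*93)
o=[pi,0,pi/2+YAW]
robot.move_ptp(im(8,0,150),o); a=snap("wrist","w5"); snap("scene","s5"); snap("top","top5")
print(robot.move_linear(im(8,0,46),speed=100,f_stop=8),robot.current_tcp_pos(),robot.current_contact_force(),robot.current_t())
if robot.current_tcp_pos()[2]<50:
    b=snap("wrist","w6"); robot.move_gripper(0.0); print("w",robot.current_gripper_width()*93,robot.current_finger_force(),robot.current_contact_force()); snap("wrist","w7")
cv2.imwrite("pics/m5.png",np.hstack([load("w5")["img"],load("w7")["img"]])[:,:,:]) if 0 else cv2.imwrite("pics/m5.png",cv2.resize(np.hstack([load("w5")["img"],load("w7")["img"]]),(800,300)))
print(robot.current_t())
E
```

```text
chips [[ -69.5 -187.5   10. ]
 [ -74.1 -161.9   10. ]
 [ -66.9 -137.8   10. ]
 [ -39.  -138.9   10. ]]
True [425.  309.2  33.9] [ 0.6 -0.5  4.9]
w 42.01277318854198
False [580.5 -32.   46.7] [-0.9 -0.4  0.2] 22.35
w 15.93241699947368 30.000512301921844 [2.2 0.9 0.7]
22.9833
```

View pics/m5.png

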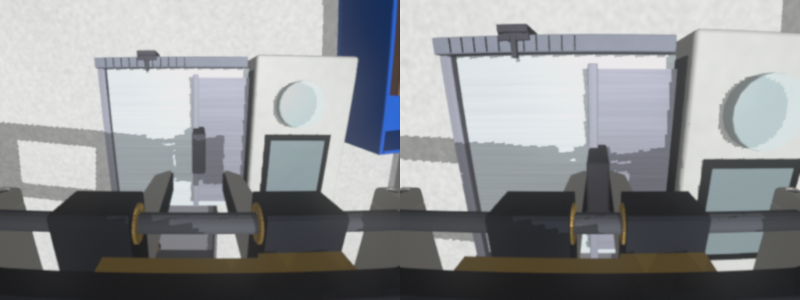

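The block is gripped (15.9 mm wide) and the stage is home. The left panel shows the pointer clip at about (148,55), and the right panel shows it at (515,35) with its blade pointing across the rail. My picture quota is used up, so I'll read the blade and the bar edge from rectified intensity profiles.

```bash
cat >> h.py <<'E'
def prof(d,xs,y,z):
    P=np.array([im(x,y,z) for x in xs]); u=proj(d,P).astype(np.float32)
    g=cv2.cvtColor(d["img"],cv2.COLOR_BGR2GRAY)
    return cv2.remap(g,u[:,0].reshape(1,-1),u[:,1].reshape(1,-1),cv2.INTER_LINEAR).ravel().astype(int)
E
python3 - <<'E'
from h import *
for n in("w7","w0","w1"):
    d=load(n)
    xs=np.arange(-76,-38,2); print(n,"rail x",xs[0],"step2")
    for y in(98,100,102,104,107,110,114,118,122): print(y,*prof(d,xs,y,38))
    xs=np.arange(-14,16,2); print("bar x",xs[0])
    for y in(60,80,88): print(y,*prof(d,xs,y,39))
print(loc(robot.current_tcp_pos()))
E
```

```text
w7 rail x -76 step2
98 229 229 229 230 230 231 230 231 231 231 214 194 227 233 233 233 233 233 233
100 224 226 227 228 230 230 230 230 227 221 193 154 223 232 232 232 232 230 231
102 169 158 159 169 179 181 208 208 188 107 95 91 176 181 205 205 196 165 165
104 78 79 80 80 80 80 80 81 81 95 96 69 79 80 82 83 85 85 86
107 151 152 152 147 105 152 153 154 149 97 94 92 157 144 127 154 155 155 134
110 151 153 154 151 110 153 154 155 148 97 94 88 153 146 125 155 155 156 140
114 152 155 156 153 88 88 92 92 83 92 95 82 90 89 91 96 107 157 141
118 220 221 220 221 140 83 86 91 91 93 93 93 94 91 87 90 71 72 75
122 222 224 225 224 114 93 93 93 93 95 96 95 96 97 97 90 71 183 227
bar x -14
60 233 233 233 233 233 228 174 158 180 187 185 173 184 184 185
80 233 234 233 233 233 231 177 160 184 189 188 178 193 193 194
88 233 233 234 234 234 212 171 160 184 189 188 179 196 195 195
w0 rail x -76 step2
98 79 78 79 78 78 79 78 77 76 75 76 77 78 79 78 78 78 78 77
100 89 88 87 88 89 90 89 85 80 78 82 84 85 88 90 90 89 88 89
102 111 111 106 107 111 115 110 101 90 86 93 100 101 104 110 112 108 105 108
104 130 1
[... 886 characters left out ...]
104 182 178 166 158 153 148 154 151 125 110 121 137 146 150 159 171 178 180 181
107 144 139 128 128 135 137 132 115 97 98 111 125 127 133 139 141 138 132 136
110 145 141 131 132 140 142 136 115 95 96 111 124 124 131 140 142 136 126 134
114 145 140 124 113 115 117 114 104 95 96 104 108 108 113 121 128 131 128 137
118 128 110 96 89 90 93 93 94 94 95 96 95 97 97 103 123 152 165 170
122 171 136 113 102 102 107 107 108 107 108 108 108 107 107 112 139 183 200 203
bar x -14
60 210 189 152 121 96 86 103 132 152 155 152 152 154 155 155
80 206 178 147 123 97 85 98 129 153 158 158 159 160 160 160
88 203 174 146 127 99 86 100 132 154 159 159 160 161 161 161
[8.45913393e+00 1.60019613e-02 4.61884705e+01]
```

```bash
python3 - <<'E'
from h import *
p=loc(robot.current_tcp_pos()); print(robot.current_finger_force())
robot.move_linear(im(p[0]-57.5,0,46.2),speed=40); robot.sleep(.5)
print(loc(robot.current_tcp_pos()),robot.current_gripper_width()*93,robot.current_finger_force(),robot.current_contact_force(),robot.current_t())
d=snap("wrist","w8"); s=snap("scene","s8"); t=snap("top","top8")
for n,d,ys in(("w8",d,(70,80,88,91,96,98,100,102,107,110,114,118,122)),("scene",s,(-60,60,80,88,98,104,110,118)),("top",t,(-60,60,80,88,98,104,110,118))):
    xs=np.arange(-80,-38,2); print(n)
    for y in ys: print(y,*prof(d,xs,y,39))
E
```

```text
30.000490844249725
[-48.77633678  -0.05547013  46.17432721] 16.331076344917314 29.999889135360718 [ 6.76300299 -0.64652842 -4.0839319 ] 25.0583
w8
70 233 233 234 233 233 233 233 233 233 233 191 167 176 185 188 175 190 191 191 191 190
80 231 231 231 232 232 232 232 232 232 233 220 163 178 186 189 176 192 193 193 193 193
88 233 233 233 233 233 233 234 234 234 233 188 164 178 187 190 175 194 195 195 195 195
91 233 233 233 233 233 234 234 234 234 234 188 162 178 188 189 175 195 196 196 196 196
96 233 234 233 234 234 234 234 234 234 234 234 231 202 200 201 210 234 234 234 234 234
98 233 233 234 234 234 234 234 234 234 227 188 209 234 234 234 234 234 234 234 234 234
100 229 230 232 233 233 233 233 233 229 220 171 188 208 232 234 233 230 231 233 234 234
102 156 157 161 167 167 188 192 198 160 158 156 114 109 181 191 197 163 162 165 169 169
107 137 145 156 155 156 121 150 155 155 156 110 107 109 148 155 122 155 155 156 146 129
110 128 144 156 157 157 121 154 156 156 156 112 106 109 150 155 121 156 155 156 153 127
114 130 150 157 158 159 121 102 104 103 103 97 104 106 101 103 103 106 109 153 
[... 715 characters left out ...]
9 73 79 80 81 86 94
118 66 63 61 65 68 69 70 69 67 63 60 64 65 64 65 64 64 60 56 54 53
top
-60 209 208 209 211 214 215 218 207 171 131 116 97 66 88 120 120 96 101 102 98 92
60 203 204 205 204 204 204 204 205 211 189 130 93 55 116 161 156 159 154 153 154 154
80 207 206 204 203 204 204 205 208 211 144 133 95 73 130 155 156 136 130 157 156 155
88 202 208 206 205 206 205 206 211 196 135 134 93 84 115 160 161 156 163 164 149 128
98 220 201 154 128 119 108 81 65 62 61 52 50 52 54 55 55 56 54 54 54 55
104 57 47 50 53 54 55 53 55 55 56 56 56 55 55 56 57 56 56 56 56 56
110 72 55 54 55 55 55 56 57 56 56 56 57 57 55 56 56 56 56 57 57 56
118 68 55 56 58 56 57 57 57 57 57 57 55 55 57 57 58 62 70 81 88 92
```

The stage has travelled 57.3 mm, its bar edge is level with the blade (offset within about ±2 mm in the same close view) and the grip is 30 N. A quick pixel-diff check of the scraper, chips and bystanders, then I hand in.

```bash
python3 - <<'E'
from h import *
a,b=load("top1")["img"],load("top8")["img"]
for n,(x0,x1,y0,y1) in dict(scraper=(95,140,235,285),jar=(75,115,160,200),brush=(355,390,205,290),cup_flask=(362,425,140,210)).items():
    print(n,cv2.absdiff(a,b)[y0:y1,x0:x1].mean().round(1), (load("top8")["img"][y0:y1,x0:x1].max(2)<110).sum(),(a[y0:y1,x0:x1].max(2)<110).sum())
t=b.astype(int); roi=load("top8")["img"]; 
P=proj(load("top8"),[im(*c,10) for c in((-69.5,-187.5),(-74,-162),(-67,-138),(-39,-139))]).round().astype(int); print([roi[v,u].tolist() for u,v in P])
print(loc(robot.current_tcp_pos()),robot.current_finger_force(),robot.current_t())
print(robot.hand_in())
E
```

```text
scraper 22.9 258 420
jar 22.2 243 316
brush 22.3 98 173
cup_flask 22.3 471 676
[[89, 95, 106], [102, 112, 120], [102, 112, 119], [89, 96, 106]]
[-48.79018564  -0.06005378  46.17905621] 29.999865889549255 25.2083
the job is handed in; nothing more can be done
None
```

I handed the job in at 25.2 s: the four chips were in the tray, the scraper was back on the bench clear of the imager, and the gripper was holding the stage about 57 mm out, within roughly 2 mm of the pointer. The last check was inconclusive: brightness changed evenly across the picture, so the final rest of the scraper, chips and bystanders was not confirmed by camera, and no verdict came back.

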